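# Make up the turning kit and the glaze-test kit

## Robot

A 6-joint arm with a two-finger parallel gripper is mounted at the origin on the work surface. World frame = base frame: x ahead of the robot, y to its left, z up, the work surface at z = 0. Lengths are in mm, angles in rad, forces in N, time in s.
With the tool pointing down it reaches from about 350 to 975 mm from the base axis. Payload 4.9 kg.
Tool frame: the origin (TCP) lies between the finger pads; the fingertips stand bot.tcp_to_tips ahead of it and the grasp point (between the pads) lies 6 mm ahead of it (bot.tcp_to_tips is the distance from the TCP to the fingertips, in mm); x points along the fingers, y is the direction in which the jaws open and shut, and the axes are right-handed (so a half turn about x gives the same grasp; the last joint's range is limited). The gripper opens to 85 mm and grips with 20 to 120 N. Pads are 22 mm wide; open, the fingers measure 114 mm over their backs; the gripper's body (76 mm by 85 mm) begins 54 mm behind the grasp point. The pads swing forward as they close: fully open they stand 13 mm farther back than shut.
Start: joints at [-1.396, 0.053, 1.613, -0, 1.476, -0.119], TCP at [180.99, -598.201, 256.304] pointing down, gripper open.
Joint ranges: [-3.01, 3.01], [-1.01, 2.22], [0.06, 2.58], [-1.02, 4.17], [0.09, 2.62], [-3.14, 3.14]. Speed limits (rad/s): [2.57, 2.57, 3.14, 3.14, 3.14, 3.14].

## Interface

Orientations are given as a unit quaternion [w, x, y, z].
In Python, from cell import bot, optics gives the robot as it stands.
- The arm moves only by the tool play_rows, never from a script. Its argument "increments" is a list of rows, each an object of numbers: "gripper": the closure, from -1 (fully open) to 1 (shut); "x", "y", "z": the shift along the tool's x, y, z in m; "twist": the turn about the tool's x in degrees. In form: [{"gripper": .., "x": .., "y": .., "z": .., "twist": ..}, ...]. A call has 1 to 12 rows; each row is the pose to reach, as a shift and turn from the pose measured when the call began, along the tool's axes at that moment; what a row does not reach only later rows make up. A row lasts 1/8 s, in which the tool goes at most 62.5 mm and 10.7 degrees, less where a joint would pass 70% of its speed; a pose out of reach is approached as far as the arm can. A call with a gripper value outside its range is refused whole. The fingers move at their own pace and stop on an object; "newtons" is the grip in N (left out, the last holds). Time passes only in rows, so rows that repeat a pose let the fingers close. It gives the time, the measured TCP pose, the force and the opening at its end, in the units of the state.
- bot.get_obs(): the state, without advancing time (a new reading comes with each control period).
- optics.capture(name): name is "scene" or "top" or "wrist"; returns a dict with "frame" (420x560x3 uint8, red, green, blue), "fov_y" (degrees; the focal length in pixels is half the picture's height over the tangent of half this angle, whatever the lens; pixels are square), "cx", "cy" (the principal point, pixels), "R" (3x3) and "t" (3): a world point X has camera coordinates R X + t. Camera axes: x right, y down, z forward; pixel columns grow to the right and rows downward; lengths in mm; the calibration is good to about 2 mm. A picture is of the moment at which its call begins. There is no depth.
- bot.hand_in(): hands the job in, once; it reports no verdict.
The state is a dict: "t": time; "q": joint angles; "qvel": joint speeds; "tau": joint torques, N m; "position": TCP position; "tool_rot": TCP orientation; "wrist_force": force on the tool from outside, world axes, zero at the start; "torque": the same for the moment, N m; "opening": opening from 0.0 (shut) to 1.0 (fully open).
Only numpy, scipy, OpenCV 4.12 (cv2) and the standard library are available. Lean on these libraries where they do the work, as an engineer would, in place of code of your own. Each camera call takes 0.05 s, during which the arm holds its last target. There are 200 camera calls.

## Task

Make up the two kits for this evening's pottery class: into the two-compartment plywood tray put the turning kit, with the loop tool lying in the narrow slot and the half-moon wooden rib lying flat in the wide one; into the three-compartment tray put the glaze-test kit, with the flat brush lying in the long slot, the short wide glaze jar upright in the small square compartment and the bisque test tile standing on its foot in the oblong one. Everything must rest on the floor of its compartment, and the short jar and the tile are to be set down, not dropped in. The tall slim jar belongs to neither kit: leave it standing where it is.

Things in the scene. Friction and masses are not known exactly. Their poses are not given: they have to be found in the camera images.
- looptool_mid (a point): Double-ended loop (turning) tool lying on the table: a flat-sided dark wooden handle 88 mm long, 16 mm wide and 16 mm high with a ribbon-steel loop (22 mm long, 28 mm wide) at each end, 136 mm long in all, 50 g. The point is the middle of the handle, half-way up (8 mm above what it lies on). x runs along the tool, z up; take it across y by the handle.
- rib_mid (a point): Half-moon wooden throwing rib lying flat: 130 mm long, 42 mm across, 10 mm thick, light wood with a small dark dot (blind hole), 40 g. The point is the centre of its 130 x 42 mm outline, 5 mm above what it lies on. x runs along its length; at y = -21 mm is the straight edge, at y = +21 mm the top of the curve; z up. At its middle it can be taken across y (42 mm).
- brush_mid (a point): Flat glaze brush lying flat: 162 mm long, 12 mm thick, 50 g. The point is the middle of its length, half-way up (6 mm above what it lies on). x runs along it, pointing to the bristles: wooden handle 14 mm wide from x = -81 to +11 mm, widening to 38 mm at x = 26, steel ferrule 40 mm wide from x = 25 to 43, bristles (stiff) 37 mm wide to x = 81; z up. Take it across y by the handle (near x = -4 mm).
- jar_mid (a point): The short wide glaze jar: closed white plastic screw jar with a ribbed white lid and a grey-green band, 54 mm in diameter and 56 mm high (about as wide as tall), roughly 160 g, standing upright. The lid is the top 16 mm. The point is its centre, 28 mm above its base; z up.
- tile_mid (a point): Pale bisque-fired clay test tile shaped like an upside-down T: a flat foot 80 x 40 mm, 9 mm thick, with an upright plate 80 mm long and 8 mm thick rising from the middle of the foot, 59 mm high in all, about 100 g, standing on its foot. The point is its centre, 29.5 mm above its underside. x runs along the plate, y across it (take the plate across y above the foot), z up.
- tray2: Fixed plywood tray with two compartments, outside 170 (x) x 167 (y) mm. Origin: centre of its underside, z up. Floor top at 6 mm, all walls and the divider 5 mm thick and 18 mm high above the table (12 mm above the floor). Narrow slot 160 x 62 mm centred at x = 0, y = -47.5 mm (its length along x); wide slot 160 x 90 mm centred at x = 0, y = +33.5 mm.
- tray3: Fixed plywood tray with three compartments, outside 199 (x) x 153 (y) mm. Origin: centre of its underside, z up. Floor top at 6 mm, all walls and dividers 5 mm thick and 18 mm high above the table (12 mm above the floor). Long slot 189 x 62 mm centred at x = 0, y = -40.5 mm (its length along x); small square compartment 76 x 76 mm centred at x = -56.5, y = +33.5 mm; oblong compartment 108 (x) x 76 (y) mm centred at x = +40.5, y = +33.5 mm.
- talljar_mid (a point): Bystander among the stock: the tall slim glaze jar, white with a grey-green band, 40 mm in diameter, 72 mm high, loose. The point is its centre, 36 mm above its base. To be left standing where it is.

How it is judged (in metres and radians):
At the end, for the whole second after the job is handed in: Off their compartments' centres, along/across, at most: loop tool 16/26 mm, rib 19/28, brush 17/26, short jar 14/14, tile 18/22; each on its compartment's floor (height within 4 mm), level or upright within 0.12 rad (jar and tile 0.1), released and at rest (x of looptool_mid in the frame of tray2 between -0.016 and 0.016 m and y of looptool_mid in the frame of tray2 between -0.0735 and -0.0215 m and z of looptool_mid in the frame of tray2 between 0.01 and 0.018 m and angle between each of looptool_mid, rib_mid, brush_mid's own z axis and vertical below 0.12 rad and linear speed of each of looptool, rib, brush, jar, tile below 0.02 m/s and angular speed of each of looptool, rib, brush, jar, tile below 0.2 rad/s and x of rib_mid in the frame of tray2 between -0.019 and 0.019 m and y of rib_mid in the frame of tray2 between 0.0055 and 0.0615 m and z of rib_mid in the frame of tray2 between 0.007 and 0.015 m and x of brush_mid in the frame of tray3 between -0.017 and 0.017 m and y of brush_mid in the frame of tray3 between -0.0665 and -0.0145 m and z of brush_mid in the frame of tray3 between 0.008 and 0.016 m and x of jar_mid in the frame of tray3 between -0.0705 and -0.0425 m and y of jar_mid in the frame of tray3 between 0.0195 and 0.0475 m and z of jar_mid in the frame of tray3 between 0.03 and 0.038 m and angle between each of jar_mid, tile_mid's own z axis and vertical below 0.1 rad and x of tile_mid in the frame of tray3 between 0.0225 and 0.0585 m and y of tile_mid in the frame of tray3 between 0.0115 and 0.0555 m and z of tile_mid in the frame of tray3 between 0.0315 and 0.0395 m); the robot touches nothing.
It fails at once if the tall jar is shifted more than 25 mm or tipped over (distance of talljar_mid from where it was at the start of the episode above 0.025 m or angle between talljar_mid's own z axis and vertical above 0.5 rad).
It fails at once if the short jar is dropped into the tray (it falls more than about 25 mm and is faster than 0.7 m/s just above the tray) (horizontal distance between jar_mid and tray3 below 0.11 m and z of jar_mid in the frame of tray3 below 0.08 m and linear speed of jar above 0.7 m/s).
It fails at once if the tile is dropped into the tray (it falls more than about 25 mm and is faster than 0.7 m/s just above the tray) (horizontal distance between tile_mid and tray3 below 0.11 m and z of tile_mid in the frame of tray3 below 0.08 m and linear speed of tile above 0.7 m/s).
It also fails if it takes over 131 s, if anything falls off the work surface, if the arm or the gripper's body presses on something with over 40 N, if the wrist force passes 120 N, or if a joint passes its speed limit or range.

## Working session

There is one attempt and no reset: what is moved stays moved. The work goes in short steps, Python scripts to look and compute and a tool call to move; the robot and the scene stay as the last step left them, time stands still between calls to the robot, and variables do not carry over. Pictures are saved under pics/ and viewed, about 12 in all and at most 16, crops included, and the job is handed in when it is done.

Besides the shell and the picture viewer there is one more tool, called after "Emit:" as name(argument=value, ...) on one line, values as JSON. play_rows: Moves the arm, as the interface text tells. Its arguments: {"type":"object","properties":{"increments":{"type":"array","items":{"type":"object","properties":{"gripper":{"type":"number"},"x":{"type":"number"},"y":{"type":"number"},"z":{"type":"number"},"twist":{"type":"number"}}}},"newtons":{"type":"number"}},"required":["increments"]}

```bash
ls; mkdir -p pics
python3 - <<'E'
from cell import bot, optics
import cv2, numpy as np
print(bot.get_obs(), bot.tcp_to_tips)
for n in ["scene","top"]:
    c=optics.capture(n); cv2.imwrite(f"pics/{n}0.png",cv2.resize(c["frame"][:,:,::-1],(800,600),interpolation=cv2.INTER_CUBIC))
    np.savez(f"{n}0.npz",**c); print(n,c["fov_y"],c["cx"],c["cy"],c["R"],c["t"])
E
```

```text
pics
{'t': 0.0, 'q': array([-1.39599740e+00,  5.33872219e-02,  1.61426720e+00,  1.31126840e-05,
        1.47600690e+00, -1.18994494e-01]), 'qvel': array([ 0.00026383,  0.00084385, -0.00026593, -0.00131112, -0.00117977,
       -0.00015728]), 'tau': array([-1.58055245e-04, -3.93681979e+01, -3.70174634e+01, -8.26170390e-05,
        7.07065308e-03, -2.81567665e-06]), 'position': array([ 180.89921678, -597.66077215,  255.06015183]), 'tool_rot': array([-0.10276678, -0.69947519, -0.10422923,  0.69950677]), 'wrist_force': array([-0.28237176,  0.18402745,  0.03410081]), 'torque': array([ 0.02172988,  0.01414875, -0.0283206 ]), 'opening': 1.0011364472305955} 25.0
scene 51.867007057651904 280.5254420286027 208.89270324931033 [[-0.34081411  0.94000919 -0.01511525]
 [ 0.56896837  0.19343538 -0.79928577]
 [-0.74841215 -0.28100797 -0.600761  ]] [ 185.98365817 -281.82179107 1290.09439849]
top 57.273198789147315 280.480356110732 210.79725439579528 [[-0.02289419 -0.99961503 -0.01567293]
 [-0.98612345  0.02515805 -0.16409636]
 [ 0.16442749  0.01169859 -0.9863198 ]] [  7.12549311 576.5280998  701.48687409]
```

View pics/scene0.png

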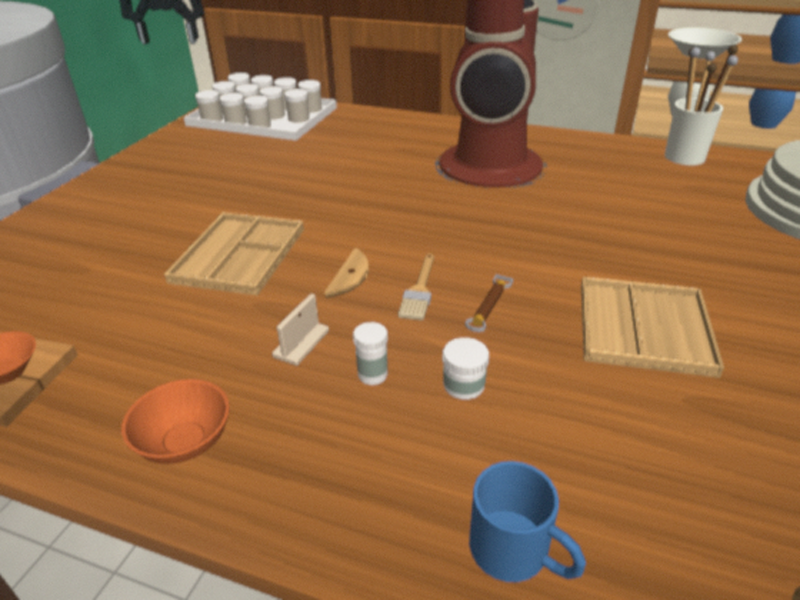

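View pics/top0.png

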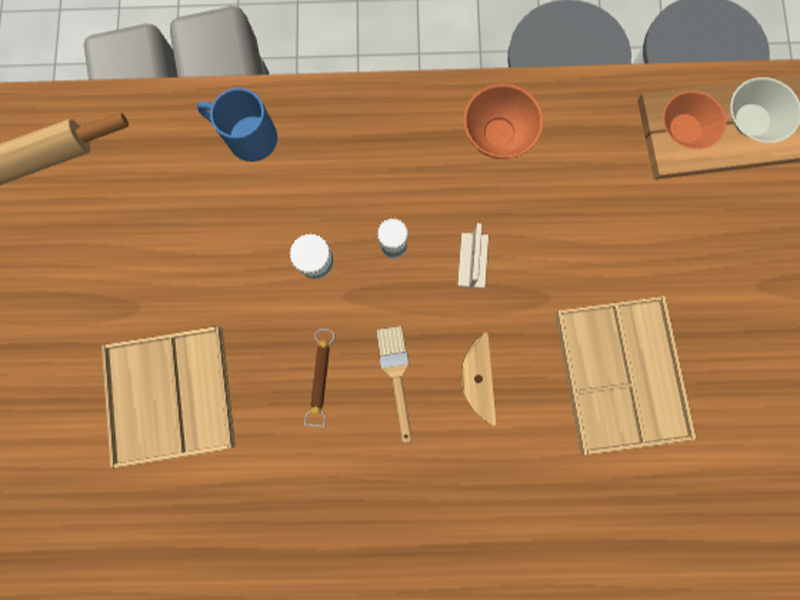

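Both views show all items. In the top view (800x600), tray2 is at the left (103..234, 327..466) and tray3 at the right (557..694, 297..454). The short jar is at (310,255), the tall jar at (392,237) and the tile at (474,258). The loop tool is at (320,378), the brush at (394,383) and the rib at (480,378). Next I'll mask and measure them.

```bash
cat > h.py <<'E'
import numpy as np, cv2
from scipy.spatial.transform import Rotation as Ro
def K(c):
    f=c["frame"].shape[0]/2/np.tan(np.radians(float(c["fov_y"]))/2); return f,float(c["cx"]),float(c["cy"])
def ray(c,p):
    f,cx,cy=K(c); R=c["R"]; d=R.T@np.array([(p[0]-cx)/f,(p[1]-cy)/f,1]); return -R.T@c["t"],d/np.linalg.norm(d)
def plane(c,p,z):
    o,d=ray(c,p); return o+d*(z-o[2])/d[2]
def tri(c1,p1,c2,p2):
    o1,d1=ray(c1,p1);o2,d2=ray(c2,p2)
    s=np.linalg.lstsq(np.c_[d1,-d2],o2-o1,rcond=None)[0]; a=o1+d1*s[0]; b=o2+d2*s[1]
    return (a+b)/2,np.linalg.norm(a-b)
def proj(c,X):
    f,cx,cy=K(c); q=c["R"]@np.asarray(X,float)+c["t"]; return np.array([f*q[0]/q[2]+cx,f*q[1]/q[2]+cy])
def pose(bot):
    o=bot.get_obs(); q=o["tool_rot"]; return o,o["position"],Ro.from_quat([q[1],q[2],q[3],q[0]]).as_matrix()
def go(bot,target,line=None):
    """print shift (m) along tool axes to reach target, and twist so tool y is across 'line' (world angle, deg, of object's x)"""
    o,p,R=pose(bot); d=R.T@(np.asarray(target,float)-p)/1000; tw=0
    if line is not None:
        y=np.degrees(np.arctan2(R[1,1],R[0,1])); a=(line+90-y+90)%180-90; tw=-a   # tool x is down
    print("t %.1f pos %s down %s yaw_y %.1f F %s open %.2f q6 %.2f"%(o["t"],p.round(1),R[:,0].round(3),np.degrees(np.arctan2(R[1,1],R[0,1])),o["wrist_force"].round(1),o["opening"],o["q"][5]))
    print("shift xyz",d.round(4),"twist %.1f"%tw)
E
cat > m.py <<'E'
from h import *
T,S=[dict(np.load(f"{n}0.npz")) for n in ("top","scene")]
f=0.7
rects={"T":{"tray2":(90,315,250,480),"tray3":(545,285,710,465),"jar":(275,225,345,290),"tall":(370,210,415,262),"tile":(445,215,500,295),"loop":(295,320,345,435),"brush":(365,318,420,450),"rib":(450,325,505,435)},
"S":{"tray2":(570,270,730,380),"tray3":(160,205,310,300),"jar":(430,330,500,405),"tall":(345,315,398,390),"tile":(265,285,335,370),"loop":(460,265,520,335),"brush":(392,245,440,325),"rib":(320,240,375,302)}}
for n,c in (("T",T),("S",S)):
    im=c["frame"]; hsv=cv2.cvtColor(im,cv2.COLOR_RGB2HSV); tot=np.zeros(im.shape[:2],np.uint8)
    for k,(x0,y0,x1,y1) in rects[n].items():
        x0,y0,x1,y1=[int(v*f) for v in (x0,y0,x1,y1)]
        h=hsv[y0:y1,x0:x1].astype(int); s,v=h[...,1],h[...,2]
        if k=="loop": m=(v<np.median(v)-40)
        elif k in("jar","tall"): m=(s<25)&(v>150)
        else:
            m=(s<np.median(s)-35) if k[:4]!="tray" else (s<cv2.threshold(s.astype(np.uint8),0,255,cv2.THRESH_OTSU)[0])
        m=m.astype(np.uint8)
        if k[:4]=="tray": m=cv2.morphologyEx(m,cv2.MORPH_CLOSE,np.ones((9,9)))
        cs=cv2.findContours(m,0,2)[0]; cn=max(cs,key=cv2.contourArea)+[x0,y0]
        cv2.drawContours(tot,[cn],-1,255,-1)
        r=cv2.minAreaRect(cn); print(n,k,"c",np.round(r[0],1),"size",np.round(r[1],1),"box",np.round(cv2.boxPoints(r),1).tolist())
    o=im.copy(); cs=cv2.findContours(tot,0,2)[0]; o=cv2.resize(o,None,fx=2,fy=2); 
    for q in cs: cv2.polylines(o,[q*2+1],True,(0,255,0) ,1)
    crop=o[290:670,100:1010] if n=="T" else o[280:580,220:1040]
    cv2.imwrite(f"pics/m{n}.png",cv2.resize(crop,(800,int(800*crop.shape[0]/crop.shape[1])))[:,:,::-1])
E
python3 m.py; python3 -c "
import cv2,numpy as np
a=cv2.imread('pics/mT.png');b=cv2.imread('pics/mS.png');v=np.vstack([a,b]);print(v.shape);cv2.imwrite('pics/m.png',v[:600])"
```

```text
T tray2 c [115.9 277.6] size [86.2 92.5] box [[63.29999923706055, 242.5], [154.60000610351562, 227.60000610351562], [168.5, 312.70001220703125], [77.30000305175781, 327.6000061035156]]
T tray3 c [437.3 262.3] size [105.8  81.2] box [[387.8999938964844, 217.60000610351562], [467.79998779296875, 203.0], [486.79998779296875, 307.1000061035156], [406.79998779296875, 321.70001220703125]]
T jar c [216.5 177. ] size [26.2 26.2] box [[198.0, 177.0], [216.5, 158.5], [235.0, 177.0], [216.5, 195.5]]
T tall c [274.5 163. ] size [20. 19.] box [[265.0, 153.0], [284.0, 153.0], [284.0, 173.0], [265.0, 173.0]]
T tile c [331.1 178.4] size [19.7 45.5] box [[319.5, 200.3000030517578], [323.0, 155.0], [342.70001220703125, 156.5], [339.20001220703125, 201.89999389648438]]
T loop c [223.8 262.7] size [ 8.8 46.3] box [[216.6999969482422, 285.1000061035156], [222.1999969482422, 239.1999969482422], [230.89999389648438, 240.1999969482422], [225.5, 286.20001220703125]]
T brush c [277.4 269. ] size [81.4 19.8] box [[263.1000061035156, 229.6999969482422], [282.70001220703125, 227.5], [291.70001220703125, 308.3999
[... 905 characters left out ...]
48.0, 252.0]]
S tile c [209.8 232.3] size [29.7 51.6] box [[181.0, 240.0], [217.5, 203.5], [238.5, 224.5], [202.0, 261.0]]
S loop c [342.8 210.1] size [ 8.4 25.9] box [[332.3999938964844, 218.89999389648438], [346.0, 196.89999389648438], [353.1000061035156, 201.3000030517578], [339.6000061035156, 223.3000030517578]]
S brush c [292.8 202.4] size [20.3 45.1] box [[277.1000061035156, 221.5], [288.8999938964844, 178.0], [308.5, 183.3000030517578], [296.70001220703125, 226.8000030517578]]
S rib c [244.  194.8] size [16.4 36.2] box [[227.3000030517578, 205.60000610351562], [246.89999389648438, 175.10000610351562], [260.70001220703125, 184.0], [241.10000610351562, 214.39999389648438]]
(626, 800, 3)
```

View pics/m.png

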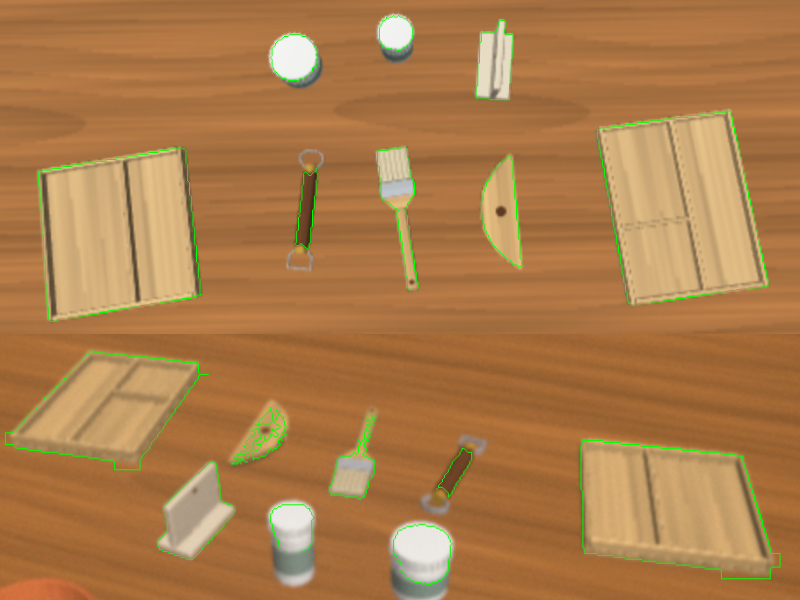

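The masks fit. The jars, brush, rib, loop handle and tile outlines are all clean in the top view, and so are the tray rims, apart from small spurs in the scene view. Now heights from the two views, and plan poses.

```bash
cat > m2.py <<'E'
from h import *
T,S=[dict(np.load(f"{n}0.npz")) for n in ("top","scene")]
mT=lambda x,y:((x*910/800+100)/2,(y*910/800+290)/2)
mS=lambda x,y:((x*1.025+220)/2,((y-334)*1.025+280)/2)
for n,a,b in [("tray2 -x-y",mT(200,295),mS(581,441)),("tray2 -x+y",mT(51,320),mS(743,456)),("tray3 -x-y",mT(767,284),mS(93,352)),("tray3 -x+y",mT(632,304),mS(200,363)),
 ("loop",(223.8,262.7),(342.8,210.1)),("rib dot",mT(501,211),mS(264,431)),("brush end",mT(412,287),mS(373,410)),("tile plate +x",mT(502,21),mS(166,496)),("tile plate -x",mT(493,95),mS(213,464)),
 ("jar lid",(216.5,177),mS(421,539)),("tall lid",(274.5,163),mS(292,513))]:
    X,e=tri(T,a,S,b); print(n,X.round(1),"gap %.1f"%e)
def box(b,z):
    P=np.array([plane(T,p,z)[:2] for p in b]); c=P.mean(0); e=[P[1]-P[0],P[2]-P[1]]; L=[np.linalg.norm(v) for v in e]
    l=e[int(np.argmax(L))]; print("   centre",c.round(1),"sides",np.round(L,1),"axis deg %.1f"%(np.degrees(np.arctan2(l[1],l[0]))%180)); return c
print("loop");box([[216.7,285.1],[222.2,239.2],[230.9,240.2],[225.5,286.2]],14)
print("brush");box([[263.1,229.7],[282.7,227.5],[291.7,308.4],[272.1,310.5]],10)
print("rib");box([[320.1,234.6],[340.8,232.8],[346.4,296.0],[325.7,297.8]],8)
print("tile foot");box([mT(482,33),mT(513,33),mT(509,99),mT(476,98)],9)
print("jar",plane(T,(216.5,177),56).round(1),"tall",plane(T,(274.5,163),72).round(1))
for n,q in(("tray2",[mT(39,171),mT(184,149),mT(200,295),mT(51,320)]),("tray3",[mT(598,128),mT(730,111),mT(767,284),mT(632,304)])):
    print(n); box(q,18); P=[plane(T,p,18)[:2] for p in q]; a=(P[0]+P[1]-P[2]-P[3]); b=P[0]+P[3]-P[1]-P[2]
    print("  x axis deg %.1f  y axis deg %.1f"%tuple(np.degrees(np.arctan2(v[1],v[0])) for v in(a,b)), "lens",np.linalg.norm(a)/2,np.linalg.norm(b)/2)
from cell import bot
go(bot,bot.get_obs()["position"])
E
python3 m2.py
```

```text
tray2 -x-y [384.7 229.9  14. ] gap 5.8
tray2 -x+y [361.5 395.4  15.8] gap 6.6
tray3 -x-y [ 382.7 -396.9   16. ] gap 6.4
tray3 -x+y [ 364.9 -248.3   16.2] gap 4.8
loop [479.6 111.2  12.4] gap 3.7
rib dot [ 470.1 -111.9    8.6] gap 1.7
brush end [388.   -8.    8.1] gap 3.1
tile plate +x [ 675.6 -115.5   68.7] gap 0.8
tile plate -x [ 597.2 -105.9   52.2] gap 3.4
jar lid [644.8 117.9  57.3] gap 2.6
tall lid [665.1   4.   72.5] gap 3.8
loop
   centre [480.5 109. ] sides [91.3 17.7] axis deg 173.3
brush
   centre [466.5   2.6] sides [ 40.1 160.9] axis deg 4.9
rib
   centre [ 470.8 -109.4] sides [ 42.1 125.6] axis deg 2.3
tile foot
   centre [ 640.2 -113.5] sides [36.7 80. ] axis deg 173.9
jar [645.5 116.9  56. ] tall [666.    2.3  72. ]
tray2
   centre [456.3 319.9] sides [167.7 165. ] axis deg 97.3
  x axis deg 8.2  y axis deg 97.7 lens 166.1216546407351 167.06186830460754
tray3
   centre [ 472.3 -313.6] sides [152.6 194.4] axis deg 6.1
  x axis deg 6.5  y axis deg 96.4 lens 195.71268133146944 151.39056607751212
t 0.1 pos [ 180.9 -597.7  255.2] down [-0.     0.002 -1.   ] yaw_y -73.2 F [ 0.4 -0.1 -0.3] open 1.00 q6 -0.12
shift xyz [0. 0. 0.] twist 0.0
```

```bash
python3 -c "
from h import *; from cell import bot
go(bot,[462.5,2.3,200],4.9)"
```

```text
t 0.1 pos [ 180.9 -597.7  255.2] down [-0.     0.002 -1.   ] yaw_y -73.2 F [ 0.4 -0.1 -0.3] open 1.00 q6 -0.12
shift xyz [ 0.0562 -0.4926 -0.4433] twist 11.9
```

Emit:
play_rows(increments=[{"gripper": -1, "x": 0.056, "y": -0.493, "z": -0.443, "twist": 11.9}, {"gripper": -1, "x": 0.056, "y": -0.493, "z": -0.443, "twist": 11.9}, {"gripper": -1, "x": 0.056, "y": -0.493, "z": -0.443, "twist": 11.9}, {"gripper": -1, "x": 0.056, "y": -0.493, "z": -0.443, "twist": 11.9}, {"gripper": -1, "x": 0.056, "y": -0.493, "z": -0.443, "twist": 11.9}, {"gripper": -1, "x": 0.056, "y": -0.493, "z": -0.443, "twist": 11.9}, {"gripper": -1, "x": 0.056, "y": -0.493, "z": -0.443, "twist": 11.9}, {"gripper": -1, "x": 0.056, "y": -0.493, "z": -0.443, "twist": 11.9}, {"gripper": -1, "x": 0.056, "y": -0.493, "z": -0.443, "twist": 11.9}, {"gripper": -1, "x": 0.056, "y": -0.493, "z": -0.443, "twist": 11.9}, {"gripper": -1, "x": 0.056, "y": -0.493, "z": -0.443, "twist": 11.9}, {"gripper": -1, "x": 0.056, "y": -0.493, "z": -0.443, "twist": 11.9}], newtons=40)

```text
t: 1.6
position: [462.1, 4.9, 199.3]
tool_rot: [-0.031, -0.706, -0.033, 0.707]
wrist_force: [0.2, 0.1, -0.5]
opening: 0.999
```

Run:
```python
from h import *; from cell import bot,optics
go(bot,[462.5,2.3,30],4.9)
c=optics.capture("wrist"); im=c["frame"].copy(); np.savez("w0.npz",**c)
import math
u=np.array([math.cos(math.radians(4.9)),math.sin(math.radians(4.9)),0]); B=np.array([466.5,2.6,6])
for X in (B,B-81*u,B+81*u,[480,110,8],[470.8,-109.4,5],[645,117,56]):
    p=proj(c,X); print(p.round(0)); cv2.circle(im,tuple(int(v) for v in p),3,(255,0,255),-1)
cv2.imwrite("pics/w0.png",im[:,:,::-1])
```

```text
t 1.6 pos [462.1   4.9 199.3] down [-0.002  0.002 -1.   ] yaw_y -84.8 F [ 0.2  0.1 -0.5] open 1.00 q6 1.33
shift xyz [ 0.1693  0.003  -0.0005] twist 0.3
[279. 187.]
[279. 257.]
[280. 106.]
[176. 165.]
[385. 193.]
[143. -56.]
```

View pics/w0.png

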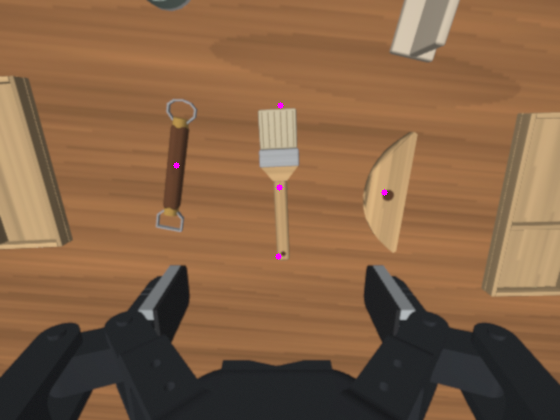

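The wrist view confirms the projected points to within about 2 mm: brush middle at (279,187), loop at (176,165), and the rib dot at (388,194). Grasp the brush.

Emit:
play_rows(increments=[{"gripper": -1, "x": 0.05, "y": 0.002, "z": 0}, {"gripper": -0.4, "x": 0.11, "y": 0.002, "z": 0}, {"gripper": -0.4, "x": 0.15, "y": 0.002, "z": 0}, {"gripper": -0.4, "x": 0.171, "y": 0.002, "z": 0}, {"gripper": -0.4, "x": 0.171, "y": 0.002, "z": 0}, {"gripper": 1, "x": 0.171, "y": 0.002, "z": 0}, {"gripper": 1, "x": 0.171, "y": 0.002, "z": 0}, {"gripper": 1, "x": 0.171, "y": 0.002, "z": 0}, {"gripper": 1, "x": 0.171, "y": 0.002, "z": 0}, {"gripper": 1, "x": 0.171, "y": 0.002, "z": 0}, {"gripper": 1, "x": 0.171, "y": 0.002, "z": 0}], newtons=40)

```text
invalid input at $.increments[0]: expected keys gripper, x, y, z, twist
```

```bash
cat >> h.py <<'E'
TR={"tray2":(np.array([456.3,319.9]),np.radians(7.9)),"tray3":(np.array([472.3,-313.6]),np.radians(6.3))}
def tp(tray,x,y):
    c,a=TR[tray]; return c+np.array([np.cos(a)*x-np.sin(a)*y,np.sin(a)*x+np.cos(a)*y])
E
python3 - <<'E'
from h import *; from cell import bot
t=tp("tray3",-4,-40.5); go(bot,[*t,170],6.3)
E
```

```text
t 1.6 pos [461.8   3.6 199.5] down [-0.002  0.002 -1.   ] yaw_y -84.9 F [ 0.  -0.5  0.9] open 1.00 q6 1.33
shift xyz [0.0288 0.3575 0.0208] twist -1.2
```

Emit:
play_rows(increments=[{"gripper": -1, "x": 0.05, "y": 0.001, "z": 0, "twist": 0}, {"gripper": -0.4, "x": 0.11, "y": 0.001, "z": 0, "twist": 0}, {"gripper": -0.4, "x": 0.15, "y": 0.001, "z": 0, "twist": 0}, {"gripper": -0.4, "x": 0.171, "y": 0.001, "z": 0, "twist": 0}, {"gripper": -0.4, "x": 0.171, "y": 0.001, "z": 0, "twist": 0}, {"gripper": 1, "x": 0.171, "y": 0.001, "z": 0, "twist": 0}, {"gripper": 1, "x": 0.171, "y": 0.001, "z": 0, "twist": 0}, {"gripper": 1, "x": 0.171, "y": 0.001, "z": 0, "twist": 0}, {"gripper": 1, "x": 0.171, "y": 0.001, "z": 0, "twist": 0}, {"gripper": 1, "x": 0.171, "y": 0.001, "z": 0, "twist": 0}, {"gripper": 1, "x": 0.171, "y": 0.001, "z": 0, "twist": 0}], newtons=40)

```text
t: 3.02
position: [462.9, 2.5, 30.2]
tool_rot: [0.031, 0.707, 0.032, -0.706]
wrist_force: [-0.7, -0.3, 6.2]
opening: 0.147
```

Run:
```python
from h import *; from cell import bot
t=tp("tray3",-4,-40.5); go(bot,[*t,130],6.3)
```

```text
t 3.0 pos [462.9   2.5  30.2] down [ 0.001  0.001 -1.   ] yaw_y -84.9 F [-0.7 -0.3  6.2] open 0.15 q6 1.33
shift xyz [-0.1001  0.3562  0.022 ] twist -1.2
```

Emit:
play_rows(increments=[{"gripper": 1, "x": -0.05, "y": 0, "z": 0, "twist": 0}, {"gripper": 1, "x": -0.1, "y": 0.02, "z": 0, "twist": 0}, {"gripper": 1, "x": -0.1, "y": 0.07, "z": 0.004, "twist": -1.2}, {"gripper": 1, "x": -0.1, "y": 0.12, "z": 0.008, "twist": -1.2}, {"gripper": 1, "x": -0.1, "y": 0.17, "z": 0.012, "twist": -1.2}, {"gripper": 1, "x": -0.1, "y": 0.22, "z": 0.016, "twist": -1.2}, {"gripper": 1, "x": -0.1, "y": 0.27, "z": 0.02, "twist": -1.2}, {"gripper": 1, "x": -0.1, "y": 0.32, "z": 0.022, "twist": -1.2}, {"gripper": 1, "x": -0.1, "y": 0.356, "z": 0.022, "twist": -1.2}, {"gripper": 1, "x": -0.1, "y": 0.356, "z": 0.022, "twist": -1.2}, {"gripper": 1, "x": -0.1, "y": 0.356, "z": 0.022, "twist": -1.2}])

```text
t: 4.4
position: [472.5, -353.3, 129.4]
tool_rot: [-0.038, -0.706, -0.04, 0.706]
wrist_force: [-0.1, 0.3, -1.1]
opening: 0.146
```

Run:
```python
from h import *; from cell import bot,optics
t=tp("tray3",-4,-40.5); go(bot,[*t,38],6.3)
c=optics.capture("wrist"); im=c["frame"].copy()
for q in [(-94.5,-71.5),(-94.5,-9.5),(94.5,-9.5),(94.5,-71.5)]:
    p=proj(c,[*tp("tray3",*q),6]); cv2.circle(im,tuple(int(v) for v in p),3,(255,0,255),-1)
cv2.imwrite("pics/w1.png",im[:,:,::-1])
```

```text
t 4.4 pos [ 472.5 -353.3  129.4] down [-0.     0.002 -1.   ] yaw_y -83.7 F [-0.1  0.3 -1.1] open 0.15 q6 0.69
shift xyz [ 0.0914  0.0012 -0.0002] twist 0.0
```

View pics/w1.png

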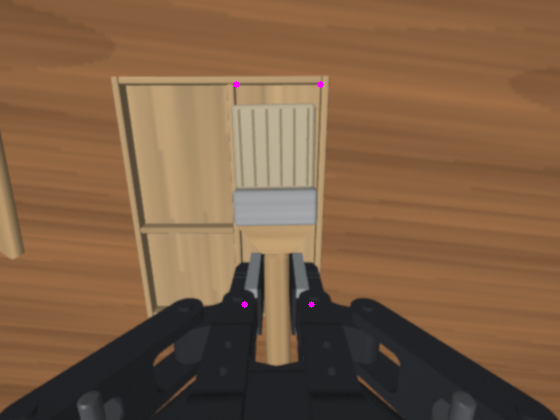

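The brush is held level, with its head at (275,165) centred over the long slot between the slot corners at (236,85) and (320,85). Lower and release.

Emit:
play_rows(increments=[{"gripper": 1, "x": 0.03, "y": 0.001, "z": 0, "twist": 0}, {"gripper": 1, "x": 0.06, "y": 0.001, "z": 0, "twist": 0}, {"gripper": 1, "x": 0.08, "y": 0.001, "z": 0, "twist": 0}, {"gripper": 1, "x": 0.0925, "y": 0.001, "z": 0, "twist": 0}, {"gripper": 1, "x": 0.0925, "y": 0.001, "z": 0, "twist": 0}, {"gripper": 0.4, "x": 0.0925, "y": 0.001, "z": 0, "twist": 0}, {"gripper": 0.4, "x": 0.0925, "y": 0.001, "z": 0, "twist": 0}, {"gripper": 0.4, "x": 0.0925, "y": 0.001, "z": 0, "twist": 0}, {"gripper": 0.4, "x": 0.06, "y": 0.001, "z": 0, "twist": 0}, {"gripper": 0, "x": 0.02, "y": 0.001, "z": 0, "twist": 0}, {"gripper": 0, "x": -0.03, "y": 0.001, "z": 0, "twist": 0}, {"gripper": -1, "x": -0.07, "y": 0.001, "z": 0, "twist": 0}])

```text
t: 5.95
position: [472.9, -354.4, 202.0]
tool_rot: [0.039, 0.707, 0.039, -0.706]
wrist_force: [0.5, -0.7, -0.4]
opening: 0.697
```

Run:
```python
from h import *; from cell import bot,optics
go(bot,[645.5,116.9,200],6.3)
```

```text
t 6.0 pos [ 472.9 -354.4  202. ] down [ 0.001  0.    -1.   ] yaw_y -83.6 F [ 0.5 -0.7 -0.4] open 0.70 q6 0.69
shift xyz [ 0.0024 -0.4493 -0.2237] twist 0.1
```

Emit:
play_rows(increments=[{"gripper": -1, "x": 0, "y": -0.055, "z": -0.028, "twist": 0}, {"gripper": -1, "x": 0, "y": -0.11, "z": -0.055, "twist": 0}, {"gripper": -1, "x": 0, "y": -0.165, "z": -0.083, "twist": 0}, {"gripper": -1, "x": 0, "y": -0.22, "z": -0.11, "twist": 0}, {"gripper": -1, "x": 0, "y": -0.275, "z": -0.138, "twist": 0}, {"gripper": -1, "x": 0, "y": -0.33, "z": -0.166, "twist": 0}, {"gripper": -1, "x": 0, "y": -0.385, "z": -0.193, "twist": 0}, {"gripper": -1, "x": 0, "y": -0.43, "z": -0.215, "twist": 0}, {"gripper": -1, "x": 0, "y": -0.449, "z": -0.224, "twist": 0}, {"gripper": -1, "x": 0, "y": -0.449, "z": -0.224, "twist": 0}, {"gripper": -1, "x": 0, "y": -0.449, "z": -0.224, "twist": 0}])

```text
t: 7.32
position: [645.6, 115.2, 202.2]
tool_rot: [0.039, 0.706, 0.039, -0.706]
wrist_force: [0.1, -0.8, -0.0]
opening: 1.001
```

Run:
```python
from h import *; from cell import bot,optics
go(bot,[645.5,116.9,50],6.3)
c=optics.capture("wrist"); im=c["frame"].copy()
for X in ([645.5,116.9,56],[666,2.3,72],[480,110,8]):
    p=proj(c,X); print(p.round()); cv2.circle(im,tuple(int(v) for v in p),3,(255,0,255),-1)
h=cv2.cvtColor(im,cv2.COLOR_RGB2HSV); m=((h[...,1]<30)&(h[...,2]>150)).astype(np.uint8)
for q in cv2.findContours(m,0,2)[0]:
    if cv2.contourArea(q)>300: print(cv2.minEnclosingCircle(q))
T=optics.capture("top"); 
h=cv2.cvtColor(T["frame"],cv2.COLOR_RGB2HSV)
a=cv2.resize(im,(533,400)); b=cv2.resize(T["frame"][190:340,370:510],(267,286)); o=np.zeros((400,800,3),np.uint8); o[:,:533]=a;o[:286,533:]=b
cv2.imwrite("pics/w2.png",o[:,:,::-1])
```

```text
t 7.3 pos [645.6 115.2 202.2] down [ 0.001 -0.    -1.   ] yaw_y -83.7 F [ 0.1 -0.8 -0. ] open 1.00 q6 1.52
shift xyz [ 0.1522 -0.0017  0.    ] twist -0.0
[274. 204.]
[411. 201.]
[266. 323.]
((405.0, 195.0), 27.658733367919922)
((272.7577209472656, 201.39932250976562), 29.957935333251953)
```

View pics/w2.png

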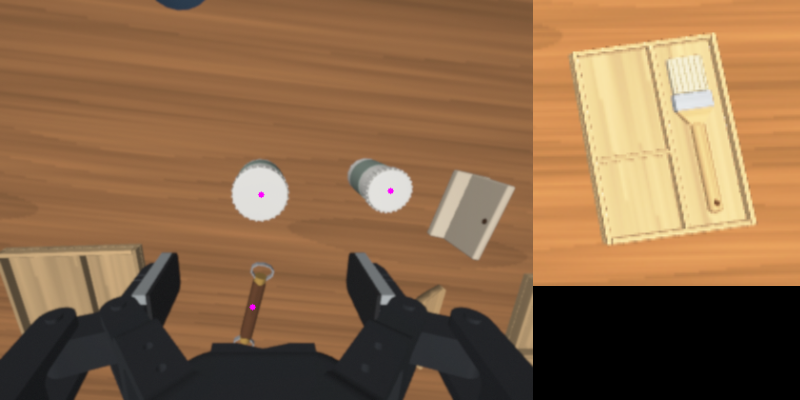

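The brush lies in the long slot in the top inset. The short jar's lid is at (261,193) and the tall jar is clear to its right. Grasp the short jar.

Emit:
play_rows(increments=[{"gripper": -1, "x": 0.05, "y": -0.002, "z": 0.001, "twist": 0}, {"gripper": -1, "x": 0.1, "y": -0.002, "z": 0.001, "twist": 0}, {"gripper": -1, "x": 0.14, "y": -0.002, "z": 0.001, "twist": 0}, {"gripper": -1, "x": 0.158, "y": -0.002, "z": 0.001, "twist": 0}, {"gripper": -1, "x": 0.158, "y": -0.002, "z": 0.001, "twist": 0}, {"gripper": 1, "x": 0.158, "y": -0.002, "z": 0.001, "twist": 0}, {"gripper": 1, "x": 0.158, "y": -0.002, "z": 0.001, "twist": 0}, {"gripper": 1, "x": 0.158, "y": -0.002, "z": 0.001, "twist": 0}, {"gripper": 1, "x": 0.158, "y": -0.002, "z": 0.001, "twist": 0}, {"gripper": 1, "x": 0.158, "y": -0.002, "z": 0.001, "twist": 0}], newtons=40)

```text
t: 8.68
position: [646.5, 117.1, 47.3]
tool_rot: [0.039, 0.708, 0.039, -0.704]
wrist_force: [-1.2, 1.0, 5.5]
opening: 0.616
```

Run:
```python
from h import *; from cell import bot
go(bot,[*tp("tray3",-56.5,33.5),150],6.3)
```

```text
t 8.7 pos [646.5 117.1  47.3] down [ 0.006  0.    -1.   ] yaw_y -83.8 F [-1.2  1.   5.5] open 0.62 q6 1.53
shift xyz [-0.1042  0.3758  0.276 ] twist -0.1
```

Emit:
play_rows(increments=[{"gripper": 1, "x": -0.04, "y": 0, "z": 0, "twist": 0}, {"gripper": 1, "x": -0.09, "y": 0, "z": 0, "twist": 0}, {"gripper": 1, "x": -0.125, "y": 0.01, "z": 0.02, "twist": 0}, {"gripper": 1, "x": -0.125, "y": 0.05, "z": 0.05, "twist": 0}, {"gripper": 1, "x": -0.125, "y": 0.095, "z": 0.085, "twist": 0}, {"gripper": 1, "x": -0.125, "y": 0.14, "z": 0.12, "twist": 0}, {"gripper": 1, "x": -0.125, "y": 0.185, "z": 0.155, "twist": 0}, {"gripper": 1, "x": -0.125, "y": 0.23, "z": 0.19, "twist": 0}, {"gripper": 1, "x": -0.125, "y": 0.275, "z": 0.22, "twist": 0}, {"gripper": 1, "x": -0.115, "y": 0.32, "z": 0.25, "twist": 0}, {"gripper": 1, "x": -0.105, "y": 0.36, "z": 0.27, "twist": 0}, {"gripper": 1, "x": -0.095, "y": 0.376, "z": 0.276, "twist": 0}])

```text
t: 10.18
position: [411.6, -288.5, 140.8]
tool_rot: [0.038, 0.708, 0.037, -0.704]
wrist_force: [-0.9, 0.3, -1.5]
opening: 0.621
```

Run:
```python
from h import *; from cell import bot
go(bot,[*tp("tray3",-56.5,33.5),54.5],6.3)
```

```text
t 10.2 pos [ 411.6 -288.5  140.8] down [ 0.006 -0.    -1.   ] yaw_y -83.9 F [-0.9  0.3 -1.5] open 0.62 q6 0.70
shift xyz [ 0.0863 -0.0019 -0.0006] twist -0.2
```

Emit:
play_rows(increments=[{"gripper": 1, "x": 0.03, "y": -0.002, "z": 0, "twist": 0}, {"gripper": 1, "x": 0.055, "y": -0.002, "z": 0, "twist": 0}, {"gripper": 1, "x": 0.072, "y": -0.002, "z": 0, "twist": 0}, {"gripper": 1, "x": 0.08, "y": -0.002, "z": 0, "twist": 0}, {"gripper": 1, "x": 0.084, "y": -0.002, "z": 0, "twist": 0}, {"gripper": 1, "x": 0.087, "y": -0.002, "z": 0, "twist": 0}, {"gripper": 1, "x": 0.087, "y": -0.002, "z": 0, "twist": 0}])

```text
t: 11.05
position: [412.2, -286.7, 54.2]
tool_rot: [0.038, 0.709, 0.037, -0.704]
wrist_force: [0.2, -0.0, -0.8]
opening: 0.619
```

Emit:
play_rows(increments=[{"gripper": 1, "x": 0.001, "y": 0, "z": 0, "twist": 0}, {"gripper": -0.5, "x": 0.001, "y": 0, "z": 0, "twist": 0}, {"gripper": -0.7, "x": 0.001, "y": 0, "z": 0, "twist": 0}, {"gripper": -0.7, "x": 0.001, "y": 0, "z": 0, "twist": 0}, {"gripper": -0.7, "x": -0.03, "y": 0, "z": 0, "twist": 0}, {"gripper": -0.7, "x": -0.08, "y": 0, "z": 0, "twist": 0}, {"gripper": -1, "x": -0.14, "y": 0, "z": 0, "twist": 0}, {"gripper": -1, "x": -0.14, "y": 0, "z": 0, "twist": 0}])

```text
t: 12.05
position: [413.8, -289.0, 201.1]
tool_rot: [0.041, 0.712, 0.034, -0.701]
wrist_force: [-0.1, 0.1, -0.5]
opening: 1.001
```

Run:
```python
from h import *; from cell import bot
go(bot,[640.2,-112,200],-6.1)
```

```text
t 12.1 pos [ 413.8 -289.   201.1] down [ 0.016 -0.009 -1.   ] yaw_y -83.9 F [-0.1  0.1 -0.5] open 1.00 q6 0.70
shift xyz [ 0.003  -0.152  -0.2438] twist 12.2
```

Emit:
play_rows(increments=[{"gripper": -1, "x": 0, "y": -0.03, "z": -0.05, "twist": 3}, {"gripper": -1, "x": 0, "y": -0.06, "z": -0.1, "twist": 6}, {"gripper": -1, "x": 0.002, "y": -0.09, "z": -0.15, "twist": 9}, {"gripper": -1, "x": 0.003, "y": -0.12, "z": -0.2, "twist": 12.5}, {"gripper": -1, "x": 0.003, "y": -0.152, "z": -0.243, "twist": 12.5}, {"gripper": -1, "x": 0.003, "y": -0.152, "z": -0.243, "twist": 12.5}, {"gripper": -1, "x": 0.003, "y": -0.152, "z": -0.243, "twist": 12.5}, {"gripper": -1, "x": 0.003, "y": -0.152, "z": -0.243, "twist": 12.5}])

```text
t: 13.05
position: [638.5, -113.0, 199.5]
tool_rot: [-0.037, 0.711, -0.043, -0.7]
wrist_force: [0.0, 0.6, -0.3]
opening: 0.997
```

Run:
```python
from h import *; from cell import bot,optics
go(bot,[640.2,-112,55],-6.3)
c=optics.capture("wrist"); im=c["frame"].copy()
a=np.radians(-6.3); u=np.array([np.cos(a),np.sin(a),0])*40
for X in ([640.2,-112,59]+u,[640.2,-112,59]-u,[640.2,-112,9]-u+np.array([0,20,0]),[640.2,-112,9]-u-np.array([0,20,0])):
    p=proj(c,X); print(p.round()); cv2.circle(im,tuple(int(v) for v in p),3,(255,0,255),-1)
T=optics.capture("top"); 
a=cv2.resize(im,(533,400)); b=cv2.resize(T["frame"][190:340,370:510],(267,286)); o=np.zeros((400,800,3),np.uint8); o[:,:533]=a;o[:286,533:]=b
cv2.imwrite("pics/w3.png",o[:,:,::-1])
```

```text
t 13.1 pos [ 638.5 -113.   199.5] down [ 0.015 -0.009 -1.   ] yaw_y -96.5 F [ 0.   0.6 -0.3] open 1.00 q6 1.40
shift xyz [ 0.1445 -0.0023  0.0008] twist -0.2
[274. 161.]
[274. 248.]
[256. 231.]
[293. 227.]
```

View pics/w3.png

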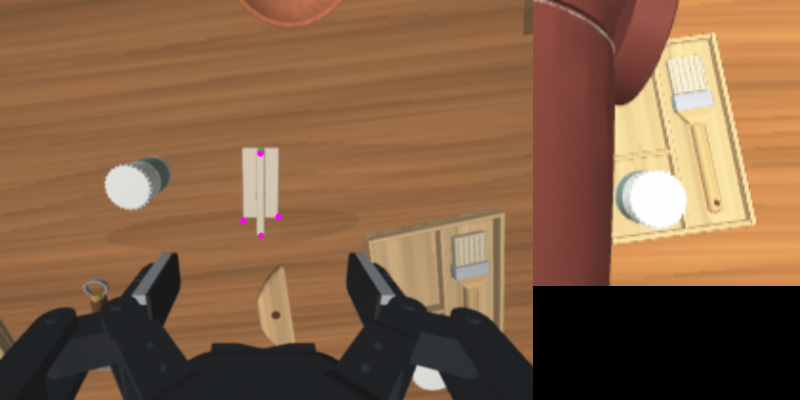

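The tile is seen from above with its plate from (260,153) to (261,236), centred between the fingers. In the top inset the jar stands in the square compartment. Grasp the tile plate.

Emit:
play_rows(increments=[{"gripper": -1, "x": 0.05, "y": -0.001, "z": 0, "twist": 0}, {"gripper": -0.5, "x": 0.1, "y": -0.002, "z": 0.001, "twist": 0}, {"gripper": -0.5, "x": 0.14, "y": -0.002, "z": 0.001, "twist": 0}, {"gripper": -0.5, "x": 0.152, "y": -0.002, "z": 0.001, "twist": 0}, {"gripper": -0.5, "x": 0.152, "y": -0.002, "z": 0.001, "twist": 0}, {"gripper": 1, "x": 0.152, "y": -0.002, "z": 0.001, "twist": 0}, {"gripper": 1, "x": 0.152, "y": -0.002, "z": 0.001, "twist": 0}, {"gripper": 1, "x": 0.152, "y": -0.002, "z": 0.001, "twist": 0}, {"gripper": 1, "x": 0.152, "y": -0.002, "z": 0.001, "twist": 0}, {"gripper": 1, "x": 0.152, "y": -0.002, "z": 0.001, "twist": 0}, {"gripper": 1, "x": 0.152, "y": -0.002, "z": 0.001, "twist": 0}], newtons=40)

```text
t: 14.52
position: [641.2, -112.6, 49.4]
tool_rot: [-0.037, 0.712, -0.043, -0.699]
wrist_force: [-0.4, 0.8, 5.0]
opening: 0.086
```

Run:
```python
from h import *; from cell import bot
go(bot,[*tp("tray3",40.5,33.5),140],6.3)
```

```text
t 14.5 pos [ 641.2 -112.6   49.4] down [ 0.018 -0.01  -1.   ] yaw_y -96.5 F [-0.4  0.8  5. ] open 0.09 q6 1.40
shift xyz [-0.0913  0.1779  0.1113] twist -12.8
```

Emit:
play_rows(increments=[{"gripper": 1, "x": -0.04, "y": 0, "z": 0, "twist": 0}, {"gripper": 1, "x": -0.09, "y": 0, "z": 0, "twist": 0}, {"gripper": 1, "x": -0.095, "y": 0.03, "z": 0.02, "twist": -2}, {"gripper": 1, "x": -0.095, "y": 0.06, "z": 0.04, "twist": -5}, {"gripper": 1, "x": -0.095, "y": 0.1, "z": 0.065, "twist": -8}, {"gripper": 1, "x": -0.095, "y": 0.14, "z": 0.09, "twist": -11}, {"gripper": 1, "x": -0.093, "y": 0.165, "z": 0.105, "twist": -12.8}, {"gripper": 1, "x": -0.091, "y": 0.178, "z": 0.111, "twist": -12.8}, {"gripper": 1, "x": -0.091, "y": 0.178, "z": 0.111, "twist": -12.8}, {"gripper": 1, "x": -0.091, "y": 0.178, "z": 0.111, "twist": -12.8}])

```text
t: 15.78
position: [509.7, -275.2, 139.6]
tool_rot: [0.043, 0.712, 0.035, -0.7]
wrist_force: [-1.2, 0.6, -0.1]
opening: 0.091
```

Run:
```python
from h import *; from cell import bot
go(bot,[*tp("tray3",40.5,33.5),55.9],6.3)
```

```text
t 15.8 pos [ 509.7 -275.2  139.6] down [ 0.018 -0.009 -1.   ] yaw_y -83.7 F [-1.2  0.6 -0.1] open 0.09 q6 0.83
shift xyz [ 0.0837 -0.0004  0.0023] twist 0.0
```

Emit:
play_rows(increments=[{"gripper": 1, "x": 0.03, "y": 0, "z": 0, "twist": 0}, {"gripper": 1, "x": 0.055, "y": 0, "z": 0.001, "twist": 0}, {"gripper": 1, "x": 0.07, "y": 0, "z": 0.002, "twist": 0}, {"gripper": 1, "x": 0.077, "y": 0, "z": 0.002, "twist": 0}, {"gripper": 1, "x": 0.081, "y": 0, "z": 0.002, "twist": 0}, {"gripper": 1, "x": 0.084, "y": 0, "z": 0.002, "twist": 0}, {"gripper": 1, "x": 0.084, "y": 0, "z": 0.002, "twist": 0}])

```text
t: 16.65
position: [509.5, -276.5, 56.0]
tool_rot: [0.043, 0.712, 0.035, -0.7]
wrist_force: [-0.4, -0.6, -1.6]
opening: 0.086
```

Emit:
play_rows(increments=[{"gripper": 1, "x": 0.001, "y": 0, "z": 0, "twist": 0}, {"gripper": 0.5, "x": 0.001, "y": 0, "z": 0, "twist": 0}, {"gripper": 0.3, "x": 0.001, "y": 0, "z": 0, "twist": 0}, {"gripper": 0.3, "x": 0.001, "y": 0, "z": 0, "twist": 0}, {"gripper": 0.3, "x": -0.03, "y": 0, "z": 0, "twist": 0}, {"gripper": 0.3, "x": -0.08, "y": 0, "z": 0, "twist": 0}, {"gripper": -1, "x": -0.14, "y": 0, "z": 0, "twist": 0}, {"gripper": -1, "x": -0.14, "y": 0, "z": 0, "twist": 0}])

```text
t: 17.65
position: [509.9, -277.2, 203.4]
tool_rot: [0.046, 0.716, 0.032, -0.696]
wrist_force: [-0.1, 0.1, 0.6]
opening: 0.763
```

Run:
```python
from h import *; from cell import bot
go(bot,[470.8,-110,190],3.5)
```

```text
t 17.6 pos [ 509.9 -277.2  203.4] down [ 0.029 -0.017 -0.999] yaw_y -83.7 F [-0.1  0.1  0.6] open 0.76 q6 0.83
shift xyz [ 0.0093 -0.1707  0.0207] twist 2.8
```

Emit:
play_rows(increments=[{"gripper": -1, "x": 0.002, "y": -0.05, "z": 0.005, "twist": 1}, {"gripper": -1, "x": 0.005, "y": -0.1, "z": 0.012, "twist": 2}, {"gripper": -1, "x": 0.009, "y": -0.14, "z": 0.017, "twist": 2.8}, {"gripper": -1, "x": 0.009, "y": -0.171, "z": 0.021, "twist": 2.8}, {"gripper": -1, "x": 0.009, "y": -0.171, "z": 0.021, "twist": 2.8}, {"gripper": -1, "x": 0.009, "y": -0.171, "z": 0.021, "twist": 2.8}, {"gripper": -1, "x": 0.009, "y": -0.171, "z": 0.021, "twist": 2.8}])

```text
t: 18.52
position: [470.6, -110.6, 190.2]
tool_rot: [0.028, 0.717, 0.015, -0.697]
wrist_force: [0.4, 0.7, -0.6]
opening: 1.001
```

Run:
```python
from h import *; from cell import bot,optics
go(bot,[470.8,-110,29],3.5)
c=optics.capture("wrist"); im=c["frame"].copy()
a=np.radians(3.5); u=np.array([np.cos(a),np.sin(a),0]); v=np.array([-u[1],u[0],0]); C=np.array([470.8,-110,10])
for X in (C+65*u-21*v,C-65*u-21*v,C+21*v,C-21*v):
    p=proj(c,X); print(p.round()); cv2.circle(im,tuple(int(q) for q in p),3,(255,0,255),-1)
T=optics.capture("top"); 
a=cv2.resize(im,(533,400)); b=cv2.resize(T["frame"][190:340,370:510],(267,286)); o=np.zeros((400,800,3),np.uint8); o[:,:533]=a;o[:286,533:]=b
cv2.imwrite("pics/w4.png",o[:,:,::-1])
```

```text
t 18.5 pos [ 470.6 -110.6  190.2] down [ 0.029 -0.018 -0.999] yaw_y -86.5 F [ 0.4  0.7 -0.6] open 1.00 q6 1.13
shift xyz [ 0.1611 -0.0036  0.0042] twist -0.0
[294. 133.]
[292. 257.]
[252. 199.]
[293. 199.]
```

View pics/w4.png

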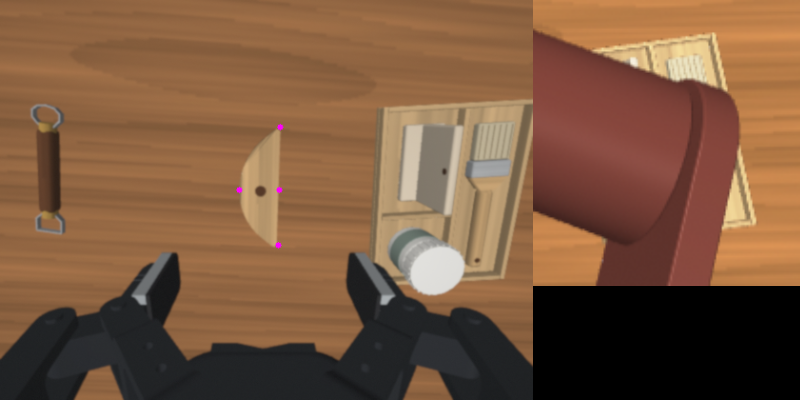

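The rib lies between the fingers with its outline matching (279,127)-(279,245) and its top at (239,190). On the right, tray3's jar, tile and brush are all in place. Grasp the rib.

Emit:
play_rows(increments=[{"gripper": -1, "x": 0.05, "y": -0.001, "z": 0.001, "twist": 0}, {"gripper": -1, "x": 0.1, "y": -0.002, "z": 0.003, "twist": 0}, {"gripper": -0.6, "x": 0.145, "y": -0.003, "z": 0.004, "twist": 0}, {"gripper": -0.6, "x": 0.164, "y": -0.004, "z": 0.004, "twist": 0}, {"gripper": -0.6, "x": 0.164, "y": -0.004, "z": 0.004, "twist": 0}, {"gripper": 1, "x": 0.164, "y": -0.004, "z": 0.004, "twist": 0}, {"gripper": 1, "x": 0.164, "y": -0.004, "z": 0.004, "twist": 0}, {"gripper": 1, "x": 0.164, "y": -0.004, "z": 0.004, "twist": 0}, {"gripper": 1, "x": 0.164, "y": -0.004, "z": 0.004, "twist": 0}, {"gripper": 1, "x": 0.164, "y": -0.004, "z": 0.004, "twist": 0}], newtons=30)

```text
t: 19.88
position: [472.6, -110.3, 28.0]
tool_rot: [0.029, 0.718, 0.014, -0.696]
wrist_force: [-0.6, -0.8, 6.2]
opening: 0.474
```

Run:
```python
from h import *; from cell import bot
go(bot,[*tp("tray2",0,33.5),150],7.9)
```

```text
t 19.9 pos [ 472.6 -110.3   28. ] down [ 0.032 -0.019 -0.999] yaw_y -86.5 F [-0.6 -0.8  6.2] open 0.47 q6 1.13
shift xyz [-0.1314 -0.4612 -0.0112] twist -4.4
```

Emit:
play_rows(increments=[{"gripper": 1, "x": -0.03, "y": 0, "z": 0, "twist": 0}, {"gripper": 1, "x": -0.08, "y": 0, "z": 0, "twist": 0}, {"gripper": 1, "x": -0.12, "y": -0.02, "z": 0, "twist": 0}, {"gripper": 1, "x": -0.13, "y": -0.07, "z": 0, "twist": 0}, {"gripper": 1, "x": -0.13, "y": -0.12, "z": -0.001, "twist": 0}, {"gripper": 1, "x": -0.13, "y": -0.175, "z": -0.002, "twist": -1}, {"gripper": 1, "x": -0.13, "y": -0.23, "z": -0.004, "twist": -2}, {"gripper": 1, "x": -0.131, "y": -0.285, "z": -0.006, "twist": -3}, {"gripper": 1, "x": -0.131, "y": -0.34, "z": -0.008, "twist": -4.4}, {"gripper": 1, "x": -0.131, "y": -0.395, "z": -0.01, "twist": -4.4}, {"gripper": 1, "x": -0.131, "y": -0.44, "z": -0.011, "twist": -4.4}, {"gripper": 1, "x": -0.131, "y": -0.461, "z": -0.011, "twist": -4.4}])

```text
t: 21.38
position: [450.9, 354.7, 149.4]
tool_rot: [0.057, 0.716, 0.042, -0.695]
wrist_force: [0.2, 0.1, -0.2]
opening: 0.475
```

Emit:
play_rows(increments=[{"gripper": 1, "x": 0, "y": 0, "z": 0, "twist": 0}])

```text
t: 21.5
position: [450.5, 355.2, 149.2]
tool_rot: [0.058, 0.716, 0.042, -0.695]
wrist_force: [0.4, 0.2, -0.3]
opening: 0.476
```

Run:
```python
from h import *; from cell import bot,optics
go(bot,[*tp("tray2",0,33.5),35],7.9)
c=optics.capture("wrist"); im=c["frame"].copy()
for q in [(-80,-11.5),(-80,78.5),(80,78.5),(80,-11.5)]:
    p=proj(c,[*tp("tray2",*q),6]); cv2.circle(im,tuple(int(v) for v in p),3,(255,0,255),-1)
cv2.imwrite("pics/w5.png",im[:,:,::-1])
```

```text
t 21.5 pos [450.5 355.2 149.2] down [ 0.031 -0.02  -0.999] yaw_y -81.9 F [ 0.4  0.2 -0.3] open 0.48 q6 1.99
shift xyz [ 0.1142 -0.0005  0.0023] twist 0.2
```

View pics/w5.png

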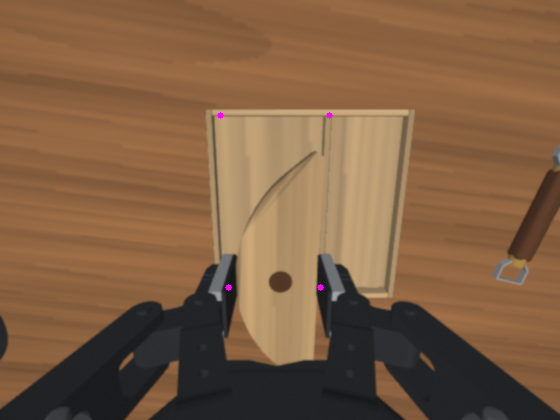

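The rib is held flat, with its dot at (280,281) centred over the wide slot (corners at (220,115) and (329,115)). Lower and release.

Emit:
play_rows(increments=[{"gripper": 1, "x": 0.04, "y": 0, "z": 0.001, "twist": 0}, {"gripper": 1, "x": 0.08, "y": 0, "z": 0.002, "twist": 0}, {"gripper": 1, "x": 0.102, "y": 0, "z": 0.002, "twist": 0}, {"gripper": 1, "x": 0.111, "y": 0, "z": 0.002, "twist": 0}, {"gripper": 1, "x": 0.114, "y": 0, "z": 0.002, "twist": 0}, {"gripper": 1, "x": 0.114, "y": 0, "z": 0.002, "twist": 0}, {"gripper": -0.15, "x": 0.114, "y": 0, "z": 0.002, "twist": 0}, {"gripper": -0.15, "x": 0.114, "y": 0, "z": 0.002, "twist": 0}, {"gripper": -0.15, "x": 0.09, "y": 0, "z": 0.002, "twist": 0}, {"gripper": -0.15, "x": 0.05, "y": 0, "z": 0.002, "twist": 0}, {"gripper": -1, "x": 0, "y": 0, "z": 0, "twist": 0}, {"gripper": -1, "x": 0, "y": 0, "z": 0, "twist": 0}])

```text
t: 23.05
position: [453.5, 356.5, 155.4]
tool_rot: [0.056, 0.719, 0.044, -0.691]
wrist_force: [-0.1, 0.8, -0.1]
opening: 0.967
```

Run:
```python
from h import *; from cell import bot
go(bot,[480.3,110,170],-6.7)
```

```text
t 23.1 pos [453.5 356.5 155.4] down [ 0.04  -0.014 -0.999] yaw_y -82.0 F [-0.1  0.8 -0.1] open 0.97 q6 1.99
shift xyz [-0.01    0.2481  0.0076] twist 14.7
```

Emit:
play_rows(increments=[{"gripper": -1, "x": -0.01, "y": 0.05, "z": 0.001, "twist": 3}, {"gripper": -1, "x": -0.01, "y": 0.1, "z": 0.003, "twist": 6}, {"gripper": -1, "x": -0.01, "y": 0.15, "z": 0.005, "twist": 9}, {"gripper": -1, "x": -0.01, "y": 0.2, "z": 0.007, "twist": 12}, {"gripper": -1, "x": -0.01, "y": 0.235, "z": 0.008, "twist": 14.7}, {"gripper": -1, "x": -0.01, "y": 0.248, "z": 0.008, "twist": 14.7}, {"gripper": -1, "x": -0.01, "y": 0.248, "z": 0.008, "twist": 14.7}, {"gripper": -1, "x": -0.01, "y": 0.248, "z": 0.008, "twist": 14.7}, {"gripper": -1, "x": -0.01, "y": 0.248, "z": 0.008, "twist": 14.7}])

```text
t: 24.18
position: [479.8, 111.1, 169.9]
tool_rot: [-0.036, 0.72, -0.044, -0.691]
wrist_force: [1.6, 0.2, -0.2]
opening: 1.003
```

Run:
```python
from h import *; from cell import bot,optics
go(bot,[480.3,110,29],-6.7)
c=optics.capture("wrist"); im=c["frame"].copy()
a=np.radians(-6.7); u=np.array([np.cos(a),np.sin(a),0]); C=np.array([480.3,110,14])
for X in (C+44*u,C,C-44*u):
    p=proj(c,X); print(p.round()); cv2.circle(im,tuple(int(q) for q in p),3,(255,0,255),-1)
cv2.imwrite("pics/w6.png",im[:,:,::-1])
```

```text
t 24.2 pos [479.8 111.1 169.9] down [ 0.04  -0.014 -0.999] yaw_y -96.5 F [ 1.6  0.2 -0.2] open 1.00 q6 1.77
shift xyz [ 0.1408 -0.0003  0.0052] twist 0.2
[276. 160.]
[276. 207.]
[276. 250.]
```

View pics/w6.png

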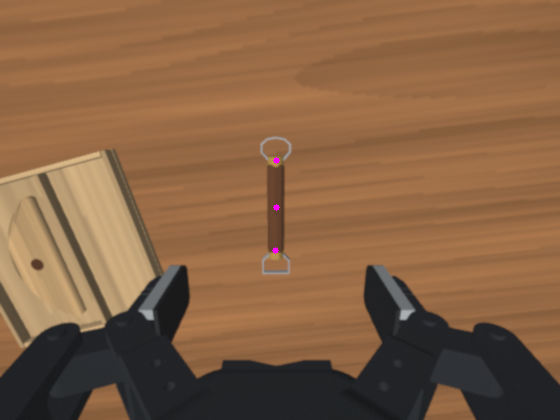

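The loop tool is centred between the fingers at (276,207), and the rib lies in the wide slot at the left. Grasp the loop tool.

Emit:
play_rows(increments=[{"gripper": -1, "x": 0.05, "y": 0, "z": 0.002, "twist": 0}, {"gripper": -0.4, "x": 0.09, "y": 0, "z": 0.003, "twist": 0}, {"gripper": -0.4, "x": 0.125, "y": 0, "z": 0.005, "twist": 0}, {"gripper": -0.4, "x": 0.141, "y": 0, "z": 0.005, "twist": 0}, {"gripper": -0.4, "x": 0.141, "y": 0, "z": 0.005, "twist": 0}, {"gripper": 1, "x": 0.141, "y": 0, "z": 0.005, "twist": 0}, {"gripper": 1, "x": 0.141, "y": 0, "z": 0.005, "twist": 0}, {"gripper": 1, "x": 0.141, "y": 0, "z": 0.005, "twist": 0}, {"gripper": 1, "x": 0.141, "y": 0, "z": 0.005, "twist": 0}, {"gripper": 1, "x": 0.141, "y": 0, "z": 0.005, "twist": 0}, {"gripper": 1, "x": 0.141, "y": 0, "z": 0.005, "twist": 0}], newtons=40)

```text
t: 25.6
position: [481.9, 109.7, 30.5]
tool_rot: [-0.036, 0.721, -0.044, -0.69]
wrist_force: [-1.1, -0.3, 6.1]
opening: 0.167
```

Run:
```python
from h import *; from cell import bot
go(bot,[*tp("tray2",0,-47.5),110],7.9)
```

```text
t 25.6 pos [481.9 109.7  30.5] down [ 0.043 -0.014 -0.999] yaw_y -96.5 F [-1.1 -0.3  6.1] open 0.17 q6 1.78
shift xyz [-0.0825 -0.1592  0.0339] twist -14.4
```

Emit:
play_rows(increments=[{"gripper": 1, "x": -0.04, "y": 0, "z": 0, "twist": 0}, {"gripper": 1, "x": -0.08, "y": 0, "z": 0, "twist": 0}, {"gripper": 1, "x": -0.083, "y": -0.04, "z": 0.01, "twist": -4}, {"gripper": 1, "x": -0.083, "y": -0.08, "z": 0.018, "twist": -8}, {"gripper": 1, "x": -0.083, "y": -0.12, "z": 0.026, "twist": -12}, {"gripper": 1, "x": -0.083, "y": -0.15, "z": 0.032, "twist": -14.4}, {"gripper": 1, "x": -0.083, "y": -0.159, "z": 0.034, "twist": -14.4}, {"gripper": 1, "x": -0.083, "y": -0.159, "z": 0.034, "twist": -14.4}, {"gripper": 1, "x": -0.083, "y": -0.159, "z": 0.034, "twist": -14.4}])

```text
t: 26.72
position: [462.7, 271.7, 110.3]
tool_rot: [0.054, 0.72, 0.042, -0.691]
wrist_force: [0.0, -0.1, -0.3]
opening: 0.173
```

Run:
```python
from h import *; from cell import bot
go(bot,[*tp("tray2",0,-47.5),37],7.9)
```

```text
t 26.7 pos [462.7 271.7 110.3] down [ 0.043 -0.014 -0.999] yaw_y -82.2 F [ 0.  -0.1 -0.3] open 0.17 q6 1.85
shift xyz [ 0.0732 -0.0026  0.0027] twist -0.1
```

Emit:
play_rows(increments=[{"gripper": 1, "x": 0.03, "y": -0.002, "z": 0.001, "twist": 0}, {"gripper": 1, "x": 0.055, "y": -0.002, "z": 0.002, "twist": 0}, {"gripper": 1, "x": 0.068, "y": -0.002, "z": 0.003, "twist": 0}, {"gripper": 1, "x": 0.073, "y": -0.002, "z": 0.003, "twist": 0}, {"gripper": 1, "x": 0.073, "y": -0.002, "z": 0.003, "twist": 0}, {"gripper": 0.4, "x": 0.073, "y": -0.002, "z": 0.003, "twist": 0}, {"gripper": 0.4, "x": 0.073, "y": -0.002, "z": 0.003, "twist": 0}, {"gripper": 0.4, "x": 0.073, "y": -0.002, "z": 0.003, "twist": 0}, {"gripper": 0.4, "x": 0.05, "y": -0.002, "z": 0.003, "twist": 0}, {"gripper": 0.4, "x": 0, "y": -0.002, "z": 0, "twist": 0}, {"gripper": 0, "x": -0.06, "y": 0, "z": 0, "twist": 0}, {"gripper": -1, "x": -0.1, "y": 0, "z": 0, "twist": 0}])

```text
t: 28.22
position: [459.2, 273.5, 213.9]
tool_rot: [0.054, 0.721, 0.042, -0.689]
wrist_force: [0.3, -0.3, 0.7]
opening: 0.697
```

Run:
```python
from h import *; from cell import bot
go(bot,[480,0,260],0)
```

```text
t 28.2 pos [459.2 273.5 213.9] down [ 0.047 -0.013 -0.999] yaw_y -82.2 F [ 0.3 -0.3  0.7] open 0.70 q6 1.85
shift xyz [-0.0416  0.2747  0.0145] twist 7.8
```

Move aside to the centre, then check with both cameras.

Emit:
play_rows(increments=[{"gripper": -1, "x": -0.01, "y": 0.05, "z": 0, "twist": 0}, {"gripper": -1, "x": -0.02, "y": 0.1, "z": 0, "twist": 0}, {"gripper": -1, "x": -0.03, "y": 0.15, "z": 0, "twist": 0}, {"gripper": -1, "x": -0.04, "y": 0.2, "z": 0, "twist": 0}, {"gripper": -1, "x": -0.04, "y": 0.25, "z": 0, "twist": 0}, {"gripper": -1, "x": -0.04, "y": 0.275, "z": 0, "twist": 0}, {"gripper": -1, "x": -0.04, "y": 0.275, "z": 0, "twist": 0}, {"gripper": -1, "x": -0.04, "y": 0.275, "z": 0, "twist": 0}])

```text
t: 29.22
position: [494.3, 2.2, 258.9]
tool_rot: [0.054, 0.721, 0.043, -0.689]
wrist_force: [-0.1, -0.2, -0.2]
opening: 1.003
```

Run:
```python
from h import *; from cell import bot,optics
T=optics.capture("top"); S=optics.capture("scene"); np.savez("top9.npz",**T); np.savez("scene9.npz",**S)
it,isc=T["frame"].copy(),S["frame"].copy()
def dot(X,col):
    for c,im in((T,it),(S,isc)):
        p=proj(c,X); cv2.circle(im,tuple(int(round(v)) for v in p),1,col,-1)
for tr,x,y,z in (("tray2",0,-47.5,14),("tray2",0,33.5,11),("tray3",0,-40.5,12),("tray3",-56.5,33.5,62),("tray3",40.5,33.5,65)): dot([*tp(tr,x,y),z],(255,0,255))
a=cv2.resize(it[195:340,50:510],(800,252)); b=cv2.resize(isc[130:290,90:530],(800,291))
cv2.imwrite("pics/f.png",np.vstack([a,b])[:,:,::-1])
```

```text
(no output)
```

View pics/f.png

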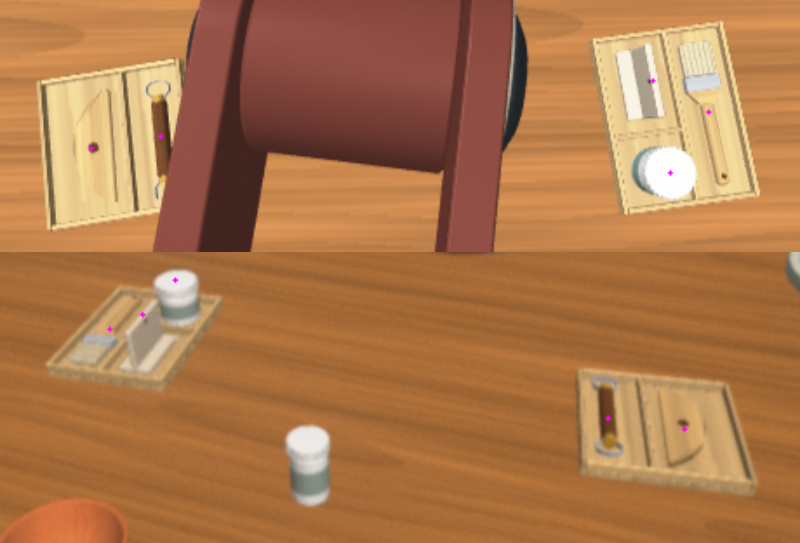

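All five items sit near the marked compartment centres, and the tall jar still stands. In the top view the jar lid is at (666,172) against its target (670,173), and the tile plate's middle is at (656,81) against (652,81). The brush, loop tool and rib are on their marks. One numeric check before handing in.

Run:
```python
from h import *; from cell import bot
T,S=[dict(np.load(f"{n}9.npz")) for n in ("top","scene")]
def loc(tr,p):
    c,a=TR[tr]; d=p[:2]-c; return np.array([np.cos(a)*d[0]+np.sin(a)*d[1],-np.sin(a)*d[0]+np.cos(a)*d[1]]).round(1)
ct=lambda x,y:(50+x*460/800,195+y*145/252); cs=lambda x,y:(90+x*440/800,130+(y-252)*160/291)
for n,tr,a,b in (("jar lid (-56.5,33.5,62)","tray3",ct(666,172),cs(177,283)),("brush end (-81,-40.5,12)","tray3",ct(723,180),cs(137,298)),("tile top mid (40.5,33.5,65)","tray3",ct(656,81),cs(144,320)),("rib dot (0,33.5,16)","tray2",ct(94,147),cs(684,423)),("loop (0,-47.5,20)","tray2",ct(160,135),cs(608,413))):
    X,e=tri(T,a,S,b); print(n,loc(tr,X),"z %.1f gap %.1f"%(X[2],e))
h=cv2.cvtColor(S["frame"],cv2.COLOR_RGB2HSV)[220:273,241:279]; m=((h[...,1]<25)&(h[...,2]>150)).astype(np.uint8)
cn=max(cv2.findContours(m,0,2)[0],key=cv2.contourArea); print("tall (was 259,239.5):",cv2.minAreaRect(cn+[241,220])[0])
print(bot.hand_in())
```

```text
jar lid (-56.5,33.5,62) [-56.8  35.8] z 56.2 gap 1.4
brush end (-81,-40.5,12) [-78.2 -40.5] z 12.8 gap 2.7
tile top mid (40.5,33.5,65) [38.7 30.8] z 57.0 gap 7.5
rib dot (0,33.5,16) [-0.3 30.2] z 16.0 gap 4.6
loop (0,-47.5,20) [  0.8 -48.3] z 19.2 gap 2.7
tall (was 259,239.5): (259.0, 239.5)
the job is handed in; nothing more can be done
None
```

Both kits are made up and the job is handed in, at about 29 s of robot time. `hand_in` gives no verdict, so the result rests on my last checks.

- **What I did:** I placed the brush, short jar, tile, rib and loop tool in that order. The short jar and the tile were lowered to within about 1 mm of the floor before release.
- **Positions:** the final two-view check put every item within about 4 mm of its target, well inside the limits.
- **Tall jar:** its image position did not change at all.
- **Heights:** brush, rib and loop tool came out within 1 mm of what they should be.
- **Where the check disagreed:** the jar lid measured 56 mm high and the tile top 57 mm, against 62 and 65 mm expected. The tile's rays also missed each other by 7.5 mm. I put this down to picking those points by hand in a coarse view, because both items look upright on the floor and were released at the right height.
- **Not measured:** I did not measure how level or upright the items ended up. The gripper's tilt drifted to about 0.05 rad over the run, which the camera pictures do not show having affected any placing.

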